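# Click a mould carrier into its bench dock

### The arm

A 7-joint arm with a two-finger parallel gripper is mounted at the origin on a cart in front of the work surface, level with it; the furniture and walls round the work are solid. World frame = base frame: x ahead of the robot, y to its left, z up, the work surface at z = 0. Lengths are in mm, angles in rad, forces in N, time in s.
With the tool pointing down it reaches from about 425 to 950 mm from the base axis. Payload 16.7 kg.
Tool frame: the origin (TCP) lies midway between the tips of the shut fingers; the grasp point (between the pads) lies 19 mm behind it; z points along the fingers, y is the direction in which the jaws open and shut (so a half turn about z gives the same grasp; the last joint's range is limited). The gripper opens to 94 mm and grips with 3 to 60 N. Pads are 16 mm wide; open, the fingers measure 119 mm over their backs; the gripper's body (75 mm by 177 mm) begins 78 mm behind the grasp point.
Start: joints at [-1.365, 0.426, 0.074, 1.606, -0.034, 1.111, -0.067], TCP at [235.132, 632.683, 205.467] pointing down, gripper open.
Joint ranges: [-2.85, 2.85], [-0.5, 2.14], [-1.23, 1.37], [0.21, 2.46], [-1.02, 4.16], [0.16, 2.05], [-2.73, 2.73]. Speed limits (rad/s): [1.89, 1.89, 2.39, 2.39, 3.01, 3.01, 3.01].

### API

Orientations are given as a 3x3 rotation matrix whose columns are the frame's x, y, z axes.
In Python, from plant import robot, cams gives the robot as it stands. The module is installed in compiled form; this text tells all that it offers.
- The arm moves only by the tool arm_command, never from a script. Its argument "increments" is text: rows parted by semicolons, each of 7 numbers parted by spaces: the opening, from 0 (shut) to 1 (fully open), then the shift along the tool's x, y, z in mm, then the turn, a rotation vector about the tool's x, y, z in degrees. A call has 1 to 5 rows; each row shifts and turns the commanded pose from where the row before left it, along the tool's axes as they then stand; what a row does not reach is not made up. A row lasts 1/10 s, in which the tool goes at most 50 mm and 8.59 degrees, less where a joint would pass 70% of its speed; a pose out of reach is approached as far as the arm can. A call with a gripper value outside its range is refused whole. The fingers move at their own pace and stop on an object; "newtons" is the grip in N (left out, the last holds). Time passes only in rows, so rows that do not move let the fingers close. It gives the time, the measured TCP pose, the force and the opening at its end, in the units of the state.
- robot.state(): the state, without advancing time (a new reading comes with each control period).
- cams.capture(name): name is "scene" or "side" or "wrist"; returns the picture (400x640x3 uint8, red, green, blue); there is no depth.
- cams.camera_params(name): a dict with "camera_matrix" (3x3 intrinsics, pixels), "cam_to_world" (4x4, takes a point from camera to world coordinates); the wrist camera has in their place "tool_from_camera" (4x4, takes a point from camera to tool coordinates, whose origin is the TCP and whose axes are the flange's). Camera axes: x right, y up, looking along -z (the intrinsics and any distortion apply to the point x, -y, -z); pixel columns grow to the right and rows downward; lengths in mm; the calibration is good to about 2 mm. The wrist camera is an equidistant fisheye: a pixel r from the principal point sees the ray r / f radians off the axis. A picture is of the moment at which its call begins: read the wrist's pose just before it. camera_params takes no time and is no camera call.
- robot.sign_off(): hands the job in, once; it reports no verdict.
The state is a dict: "time": time; "qpos": joint angles; "joint_vel": joint speeds; "joint_torque": joint torques, N m; "position": TCP position; "ee_rot": TCP orientation; "force": force on the tool from outside, world axes, zero at the start; "moment": the same for the moment, N m; "grip_width": opening from 0.0 (shut) to 1.0 (fully open).
Only numpy, scipy, OpenCV 4.12 (cv2) and the standard library are available. Lean on these libraries where they do the work, as an engineer would, in place of code of your own. Each camera call takes 0.05 s, during which the arm holds its last target.

### The job

Pick up the metal carrier plate with the small white plaster mould on it, lay it in front of the open end of the grey dock and slide its dovetail foot along between the two rails, gently, until it is fully home and the red sprung catch has clicked into the notch in its side. Then let go, so that the catch alone holds the carrier; never force or ram it, and leave the can, cup, beaker and cone stand standing where they are.

Things in the scene. Friction and masses are not known exactly. Their poses are not given: they have to be found in the camera images.
- carrier: Loose aluminium plate with a white plaster mould on top, about 0.3 kg. Origin: centre of its underside; x along the slide, z up; a half turn changes nothing. Dovetail foot 84 mm long, 58 mm wide near the bottom, 48 at 12 mm height. Deck 84 x 64 mm (x, y), 14 to 20 mm high; a notch 14 mm long, 7.5 mm deep in the middle of each long side. Lies flat on the bench at the start.
- carrier_grip (a point): Centre of the white plaster mould fixed on the carrier, 33 mm above the carrier's underside, same axes. The mould is 40 mm (x) by 50 mm (y), from 20 to 46 mm above the underside; grip the carrier by it.
- dock: Grey dock fixed on the bench, base 10 mm thick, x -140 to +115 mm, y -50 to +50 (+73 beside the catch). Origin: on the bench under the channel's middle line; x: the way the carrier slides in, y toward the red catch, z up. The carrier's centre is home anywhere from x = -10 to +29 mm: the stop block is clamped elsewhere each time, its place not reported, so feel for it. Push with 30 N at most.
- dock_floor (a point): On the channel floor 10 mm above the dock's origin, same axes. Two undercut aluminium rails run from x = -45 to +32 mm, 12 mm high over the floor, with +-1.3 mm sideways play for the carrier: it goes in from the open -x end only, not from above. Dark steel stop block beyond the rails, 17 mm high (its screw 20); catch and pin on the +y side, up to 23 mm high.
- dock_apron (a point): On the flat apron at the open end, 100 mm before the dock's origin, level with the channel floor (10 mm over the bench), same axes. Lay the carrier's centre here. From 68 to 45 mm before the dock's origin two 9 mm high guides funnel into the rails and take up to 5 mm sideways error.
- catch (a joint): Red sprung catch, a rocker on an upright pin: angle in rad. 0 = tooth in (before the carrier comes and after the click), 0.06 to 0.14 while the deck's side holds it out, 0.24 limit. 2 N at the tooth at 0, 4 N held out. Tooth 14 to 19 mm above the floor, ramped on the entry side. A push of about 5 to 12 N takes the carrier past it; the solid stop follows 3 mm after the click.
- plunger (a joint): Brass sprung plunger, 10 mm thick, that sticks out of the stop block toward the carrier: metres pressed in, 0 = free, about 0.006 with the carrier held by the catch, about 0.009 with it against the solid stop. It pushes back with 2 N at 0 and 5 N at 0.006, so a carrier that has not clicked is pushed out again.
- can: Empty grey tin can, 75 mm across, 97 mm high, bystander; origin at the centre of its underside.
- cup: Small terracotta-coloured cup, 62 mm across, 53 mm high, bystander; origin at the centre of its underside.
- beaker: Pale grey beaker, 71 mm across, 96 mm high, bystander; origin at the centre of its underside.
- cone_stand: Small clay stand with three slender upright cones, 31 x 76 x 62 mm high, bystander; origin at the centre of its underside.
There are look-alikes about, which are no part of the job. Several things look just like the carrier: the one meant starts farthest to the robot's right.

How it is judged (in metres and radians):
On the way:
1. the carrier's foot is in the dovetail, not yet home (x of carrier in the frame of dock between -0.075 and -0.012 m and z of carrier in the frame of dock_floor between -0.003 and 0.004 m and y of carrier in the frame of dock between -0.005 and 0.005 m and angle between the x axis of carrier and the x axis of dock, either way round below 0.12 rad), for 0.1 s.
At the end, for the whole second after the job is handed in: The carrier rests between the rails on the channel floor (within 4 mm), within 4 mm of the middle line and 0.08 rad, its centre 15 mm before to 35 mm past the dock's origin; it keeps the plunger pressed by over 4 mm with the catch sprung in (below 0.05 rad) (value of joint plunger above 0.004 m and value of joint catch below 0.05 rad and x of carrier in the frame of dock between -0.015 and 0.035 m and y of carrier in the frame of dock between -0.004 and 0.004 m and z of carrier in the frame of dock_floor between -0.003 and 0.004 m and angle between the x axis of carrier and the x axis of dock, either way round below 0.08 rad and linear speed of carrier below 0.01 m/s); the robot touches nothing.
It fails at once if with the carrier between the rails, its contact forces against the dock, rails, stop and catch together pass 80 N (a push of roughly 40 N) (contact force between carrier and dock above 80 N and x of carrier in the frame of dock above -0.075 m).
It fails at once if the can is displaced by more than 3 cm (distance of can from where it was at the start of the episode above 0.03 m).
It fails at once if the cup is displaced by more than 3 cm (distance of cup from where it was at the start of the episode above 0.03 m).
It fails at once if the beaker is displaced by more than 3 cm (distance of beaker from where it was at the start of the episode above 0.03 m).
It fails at once if the cone stand is displaced by more than 3 cm (distance of cone_stand from where it was at the start of the episode above 0.03 m).
It also fails if it takes over 67 s, if anything falls off the work surface, if the arm or the gripper's body presses on something with over 40 N, if the wrist force passes 120 N, or if a joint passes its speed limit or range.

## Working session

There is one attempt and no reset: what is moved stays moved. The work goes in short steps, Python scripts to look and compute and a tool call to move; the robot and the scene stay as the last step left them, time stands still between calls to the robot, and variables do not carry over. Pictures are saved under pics/ and viewed, and the job is handed in when it is done.

Besides the shell and the picture viewer there is one more tool, called after "Emit:" by a JSON object that holds its "op" and its "data", one argument or row to a line. arm_command: Moves the arm, as the interface text tells. Its arguments: {"type":"object","properties":{"increments":{"type":"string"},"newtons":{"type":"number"}},"required":["increments"]}

```bash
mkdir -p pics
cat > h.py <<'E'
import numpy as np, cv2
from plant import robot, cams
def cap(n,f):
    im=cams.capture(n); cv2.imwrite('pics/'+f,im[:,:,::-1]); return im
E
python3 - <<'E'
from h import *
np.set_printoptions(precision=4,suppress=True)
for n in ['scene','side','wrist']:
    cap(n,n+'0.png'); print(n,cams.camera_params(n))
print(robot.state())
E
```

```text
scene {'camera_matrix': array([[494.3952,   0.    , 324.4418],
       [  0.    , 494.3952, 201.3726],
       [  0.    ,   0.    ,   1.    ]]), 'cam_to_world': array([[  -0.5241,    0.3254,   -0.7871, -596.4196],
       [  -0.8516,   -0.2074,    0.4814,  713.2122],
       [  -0.0066,    0.9226,    0.3858,  638.0128],
       [   0.    ,    0.    ,    0.    ,    1.    ]])}
side {'camera_matrix': array([[464.8322,   0.    , 318.4974],
       [  0.    , 464.8322, 202.892 ],
       [  0.    ,   0.    ,   1.    ]]), 'cam_to_world': array([[    0.8916,     0.1471,    -0.4282,    -9.2372],
       [   -0.4528,     0.2971,    -0.8407, -1137.1113],
       [    0.0036,     0.9434,     0.3315,   519.9679],
       [    0.    ,     0.    ,     0.    ,     1.    ]])}
wrist {'camera_matrix': array([[309.7069,   0.    , 320.0573],
       [  0.    , 309.7069, 204.7613],
       [  0.    ,   0.    ,   1.    ]]), 'tool_from_camera': array([[  -0.0006,    0.9583,    0.2858,   83.673 ],
       [   1.    ,    0.0004,    0.0008,    0.1141],
       [   0.0007,    0.2858,   -0.9583, -178.834 ],
       [   0.    ,    0.    ,    0.    ,    1.    ]])}
{'time': 0.15, 'qpos': array([-1.3645,  0.4266,  0.0739,  1.6065, -0.0341,  1.1108, -0.0671]), 'joint_vel': array([-0.0011, -0.002 ,  0.002 , -0.0042,  0.0011,  0.0002, -0.0005]), 'joint_torque': array([  0.0044, -93.6278,   3.6698, -45.4427,  -0.0486,   0.0178,
         0.0001]), 'position': array([235.0228, 632.3967, 204.9575]), 'ee_rot': array([[-0.9373,  0.3484, -0.0003],
       [ 0.3484,  0.9373, -0.0009],
       [-0.    , -0.001 , -1.    ]]), 'force': array([-1.7194,  1.0806, -0.2324]), 'moment': array([0.0214, 0.0323, 0.0089]), 'grip_width': 1.00281065685977}
```

View pics/scene0.png

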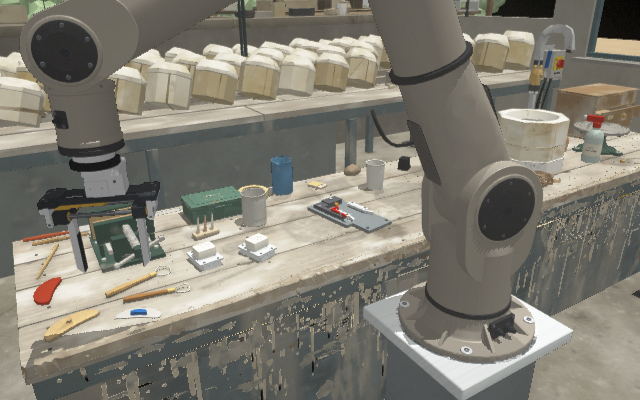

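View pics/side0.png

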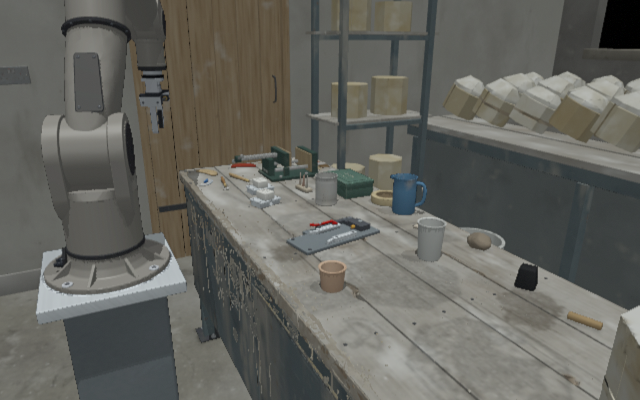

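View pics/wrist0.png

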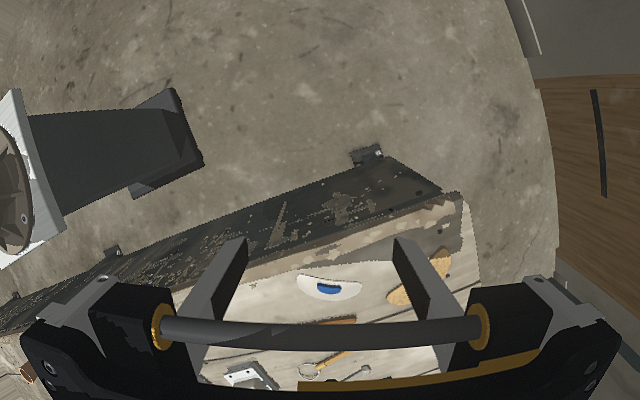

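```bash
cat >> h.py <<'E'
def ray(n,u,v,st=None):
    p=cams.camera_params(n);K=p['camera_matrix'];x=(u-K[0,2])/K[0,0];y=(v-K[1,2])/K[1,1]
    if n=='wrist':
        r=np.hypot(x,y); d=np.array([x,y,1.]) if r<1e-9 else np.array([x/r*np.sin(r),y/r*np.sin(r),np.cos(r)])
        d=np.array([d[0],-d[1],-d[2]]);T=p['tool_from_camera'];R=st['ee_rot']
        return R@T[:3,3]+st['position'],R@T[:3,:3]@d
    T=p['cam_to_world'];d=np.array([x,-y,-1.]);return T[:3,3],T[:3,:3]@d
def pt(n,u,v,z,st=None):
    o,d=ray(n,u,v,st);return o+d*(z-o[2])/d[2]
def proj(n,P,st=None):
    p=cams.camera_params(n);K=p['camera_matrix'];P=np.asarray(P,float)
    if n=='wrist':
        q=st['ee_rot'].T@(P-st['position']);T=p['tool_from_camera']
    else: q=P;T=p['cam_to_world']
    c=T[:3,:3].T@(q-T[:3,3]);c=c*[1,-1,-1]
    if n=='wrist':
        r=np.hypot(c[0],c[1]);th=np.arctan2(r,c[2]);c=np.array([c[0]/r*th,c[1]/r*th,1])
    return K[0,0]*c[0]/c[2]+K[0,2],K[1,1]*c[1]/c[2]+K[1,2]
def crop(im,f,x0,y0,x1,y1,s):
    cv2.imwrite('pics/'+f,cv2.resize(im[y0:y1,x0:x1,::-1],None,fx=s,fy=s,interpolation=cv2.INTER_CUBIC))
E
python3 - <<'E'
from h import *
np.set_printoptions(precision=1,suppress=True)
for n,u,v,z in [('scene',203,247,46),('scene',257,238,46),('side',262,182,46),('side',264,194,46),('scene',345,212,15),('side',330,232,15),('scene',255,222,0),('scene',375,187,0),('scene',205,234,0),('side',333,285,0),('side',327,203,0),('side',430,256,0),('side',304,190,0),('side',404,210,0)]: print(n,u,v,pt(n,u,v,z))
a=cv2.imread('pics/scene0.png')[:,:,::-1];b=cv2.imread('pics/side0.png')[:,:,::-1]
crop(a,'c1.png',170,160,400,300,3.4)
crop(b,'c2.png',220,150,390,260,4.5)
E
```

```text
scene 203 247 [521. 394.  46.]
scene 257 238 [493.6 256.3  46. ]
side 262 182 [525.2 350.9  46. ]
side 264 194 [483.8 221.   46. ]
scene 345 212 [567.5 -73.2  15. ]
side 330 232 [561.2 -88.6  15. ]
scene 255 222 [680.2 181.1   0. ]
scene 375 187 [ 721.6 -306.     0. ]
scene 205 234 [682.6 337.7   0. ]
side 333 285 [ 439.8 -329.     0. ]
side 327 203 [687.7 167.7   0. ]
side 430 256 [ 732.4 -309.2    0. ]
side 304 190 [679.3 332.    0. ]
side 404 210 [879.3  -3.4   0. ]
```

View pics/c1.png

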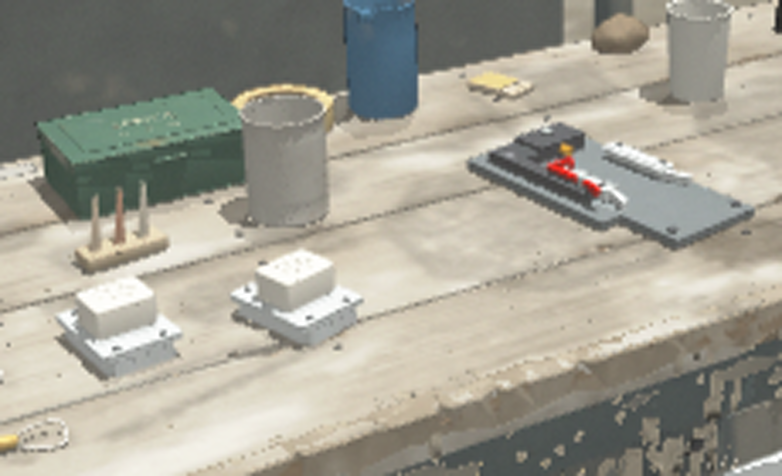

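View pics/c2.png

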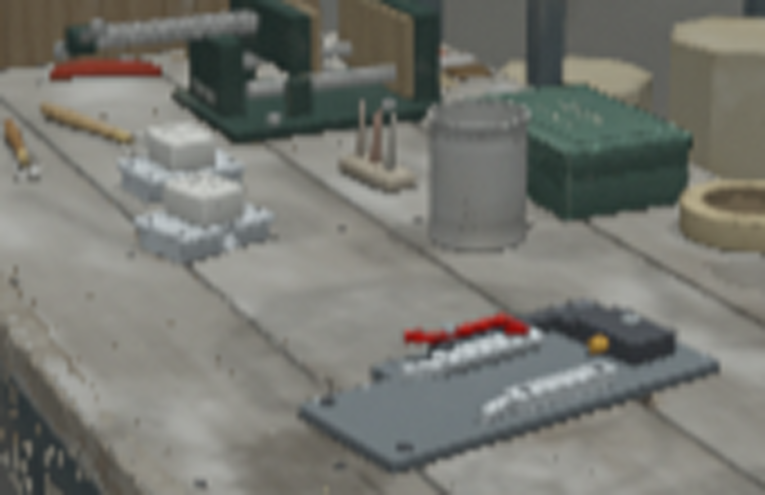

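Emit:
{"op": "arm_command", "data": {
  "increments": "1 -37 -28 0 0 0 0;1 -37 -28 0 0 0 0;1 -37 -28 0 0 0 0;1 -37 -28 0 0 0 0;1 -37 -28 0 0 0 0"
}}

```text
time: 0.65
position: [360.4, 435.2, 205.4]
ee_rot: [[-0.937, 0.348, -0.0], [0.348, 0.937, -0.0], [0.0, -0.0, -1.0]]
force: [1.2, 0.9, -1.1]
grip_width: 1.002
```

Emit:
{"op": "arm_command", "data": {
  "increments": "1 -37 -28 0 0 0 0;1 -37 -28 0 0 0 0;1 -37 -28 0 0 0 0;1 -37 -28 0 0 0 0;1 0 0 0 0 0 0"
}}

```text
time: 1.15
position: [462.5, 274.6, 205.7]
ee_rot: [[-0.935, 0.356, 0.001], [0.356, 0.935, -0.001], [-0.001, -0.001, -1.0]]
force: [-0.7, 0.9, -0.2]
grip_width: 1.001
```

Run:
```python
from h import *
np.set_printoptions(precision=3,suppress=True)
s=robot.state();print(s['time'],s['position'],s['ee_rot'],s['force'],s['moment'])
cap('wrist','w1.png')
```

```text
1.15 [462.545 274.605 205.699] [[-0.935  0.356  0.001]
 [ 0.356  0.935 -0.001]
 [-0.001 -0.001 -1.   ]] [-0.662  0.936 -0.221] [ 0.026 -0.015 -0.006]
```

View pics/w1.png

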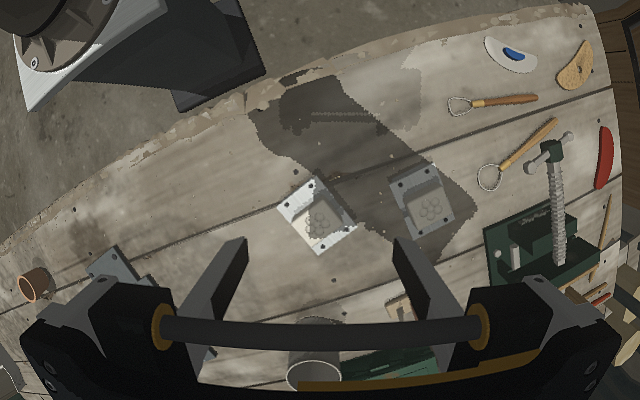

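Run:
```python
from h import *
a=cv2.imread('pics/w1.png')[:,:,::-1]
crop(a,'c3.png',260,160,380,270,5.4)
```

```text
(no output)
```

View pics/c3.png

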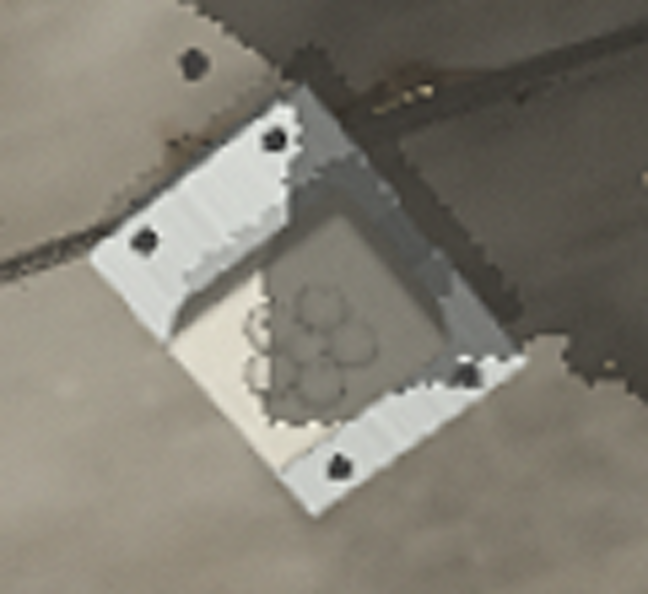

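Run:
```python
from h import *
np.set_printoptions(precision=2,suppress=True)
s=robot.state()
f=lambda L,z:np.array([pt('wrist',(u+.5)/5.4-.5+260,(v+.5)/5.4-.5+160,z,s) for u,v in L])
for nm,L,z in [('deck',[(303,88),(92,258),(316,515),(525,360)],20),('scr',[(275,138),(145,240),(340,466),(470,373)],20),('mould',[(342,213),(168,345),(280,470),(452,340)],46)]:
    P=f(L,z);print(nm,P.mean(0));E=np.roll(P,-1,0)-P
    print(np.linalg.norm(E,axis=1),np.degrees(np.arctan2(E[:,1],E[:,0]))%180)
print(proj('wrist',s['position'],s))
```

```text
deck [497.93 259.29  20.  ]
[62.62 82.67 63.15 82.51] [108.38  17.62 108.52  17.99]
scr [497.2 259.3  20. ]
[38.2  71.71 38.51 72.02] [107.79  17.77 107.32  18.01]
mould [496.85 259.98  46.  ]
[47.75 37.97 48.32 37.03] [107.55  18.36 108.68  19.26]
(np.float64(320.1496687396409), np.float64(250.52368517639235))
```

Run:
```python
from h import *
np.set_printoptions(precision=2,suppress=True)
for n,L,x0,y0,sc in [('side',[(300,410),(393,465),(718,363)],220,150,4.5),('scene',[(750,210),(677,243),(470,160)],170,160,3.4)]:
    P=np.array([pt(n,u/sc+x0,v/sc+y0,10) for u,v in L]);E=np.diff(P,axis=0)
    print(P,np.linalg.norm(E,axis=1),np.degrees(np.arctan2(E[:,1],E[:,0])))
s=robot.state();print(s['qpos'])
print([ (n,proj(n,[497.4,259.5,46])) for n in('scene','side')])
```

```text
[[ 433.16  -81.59   10.  ]
 [ 450.08 -174.37   10.  ]
 [ 697.09 -132.17   10.  ]] [ 94.31 250.59] [-79.67   9.69]
[[ 443.88 -154.4    10.  ]
 [ 425.21  -61.19   10.  ]
 [ 672.55   -1.8    10.  ]] [ 95.06 254.37] [101.33  13.5 ]
[-0.88  0.2   0.25  1.92 -0.06  1.02  0.61]
[('scene', (np.float64(255.27739960288812), np.float64(237.7398444885726))), ('side', (np.float64(263.74957272488), np.float64(190.18439214785454)))]
```

Emit:
{"op": "arm_command", "data": {
  "increments": "1 -38 -1.7 0 0 0 0;1 0 0 0 0 0 8.5;1 0 0 0 0 0 8.5;1 0 0 20 0 0 8.5;1 0 0 20 0 0 8.5"
}}

```text
time: 1.7
position: [494.2, 266.9, 165.2]
ee_rot: [[-0.578, 0.816, 0.001], [0.816, 0.578, 0.001], [0.0, 0.001, -1.0]]
force: [-0.5, 0.4, 0.2]
grip_width: 0.998
```

Emit:
{"op": "arm_command", "data": {
  "increments": "1 0 0 20 0 0 8.5;1 0 0 20 0 0 8.5;1 0 0 10 0 0 0;1 0 0 0 0 0 0"
}}

```text
time: 2.1
position: [493.4, 266.1, 114.3]
ee_rot: [[-0.325, 0.946, -0.002], [0.946, 0.325, -0.001], [-0.001, -0.002, -1.0]]
force: [0.5, 0.0, 0.2]
grip_width: 0.996
```

Run:
```python
from h import *
np.set_printoptions(precision=3,suppress=True)
s=robot.state();print(s['time'],s['position'],s['ee_rot'],s['force'],s['qpos'])
y=s['ee_rot'][:,1];print(np.degrees(np.arctan2(y[1],y[0])))
print(s['ee_rot'].T@(np.array([497.4,259.5,25])-s['position']))
cap('wrist','w2.png')
```

```text
2.1 [493.402 266.072 114.285] [[-0.325  0.946 -0.002]
 [ 0.946  0.325 -0.001]
 [-0.001 -0.002 -1.   ]] [0.523 0.016 0.203] [-0.928  0.363  0.392  1.967 -0.182  0.848 -0.107]
18.95179278088014
[-7.442  1.848 89.287]
```

View pics/w2.png

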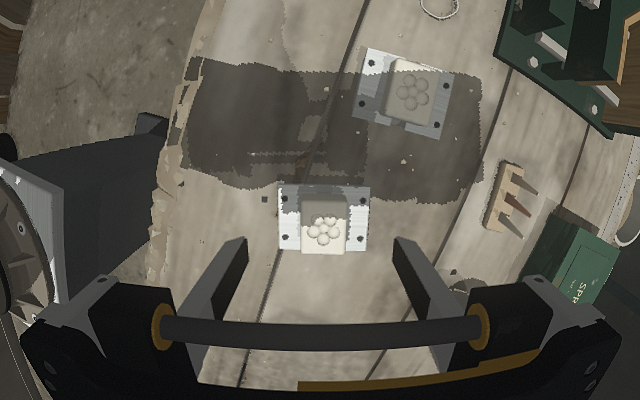

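Run:
```python
from h import *
a=cv2.imread('pics/w2.png')[:,:,::-1]
crop(a,'c4.png',265,170,385,270,6)
```

```text
(no output)
```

View pics/c4.png

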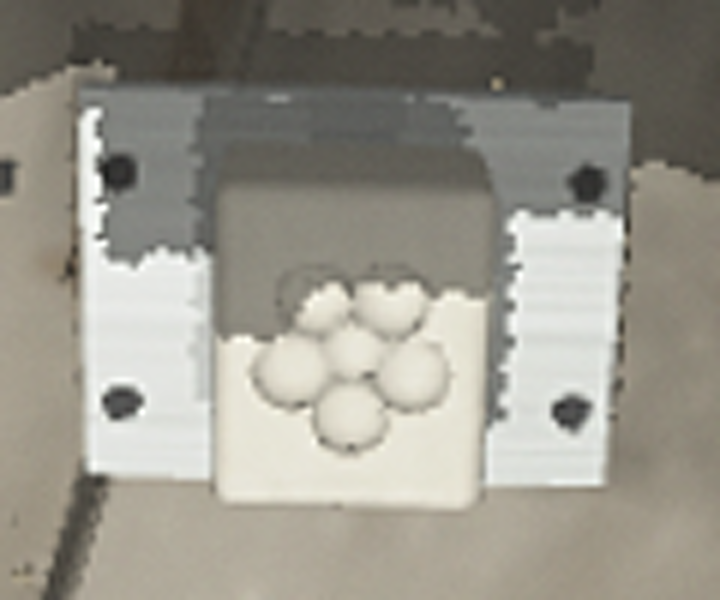

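Run:
```python
from h import *
np.set_printoptions(precision=2,suppress=True)
s=robot.state()
f=lambda L,z:np.array([pt('wrist',(u+.5)/6-.5+265,(v+.5)/6-.5+170,z,s) for u,v in L])
for nm,L,z in [('deck',[(80,90),(88,472),(606,486),(632,100)],20),('scr',[(119,172),(122,403),(571,411),(588,183)],20),('mould',[(218,185),(217,500),(482,503),(492,183)],46)]:
    P=f(L,z);print(nm,P.mean(0),s['ee_rot'].T@(P.mean(0)-s['position']));E=np.roll(P,-1,0)-P
    print(np.linalg.norm(E,axis=1),np.degrees(np.arctan2(E[:,1],E[:,0]))%180)
```

```text
deck [500.53 255.89  20.  ] [-11.77   2.88  95.34]
[63.62 84.6  64.66 84.19] [107.62  17.16 107.99  17.87]
scr [500.32 255.7   20.  ] [-11.89   2.62  95.34]
[38.38 72.06 38.06 72.26] [107.53  17.78 107.22  17.52]
mould [500.06 256.72  46.  ] [-10.84   2.68  69.34]
[48.33 39.16 49.13 38.1 ] [107.53  18.14 108.78  19.35]
```

Emit:
{"op": "arm_command", "data": {
  "increments": "1 -10 2.5 20 0 0 1.2;1 0 0 25 0 0 0;1 0 0 20 0 0 0;1 0 0 14 0 0 0;1 0 0 0 0 0 0"
}}

```text
time: 2.65
position: [499.6, 256.8, 35.7]
ee_rot: [[-0.301, 0.954, -0.001], [0.954, 0.301, -0.001], [-0.0, -0.002, -1.0]]
force: [-0.2, 0.3, 0.1]
grip_width: 0.999
```

Run:
```python
from h import *
np.set_printoptions(precision=3,suppress=True)
s=robot.state();print(s['time'],s['position'],s['ee_rot'],s['force'],s['qpos'])
cap('wrist','w3.png')
```

```text
2.65 [499.573 256.842  35.686] [[-0.301  0.954 -0.001]
 [ 0.954  0.301 -0.001]
 [-0.    -0.002 -1.   ]] [-0.172  0.274  0.088] [-0.87   0.48   0.353  2.012 -0.253  0.692 -0.051]
```

View pics/w3.png

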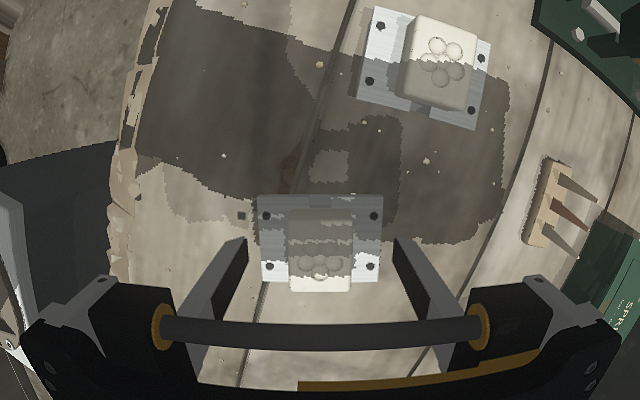

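Run:
```python
from h import *
np.set_printoptions(precision=2,suppress=True)
s=robot.state()
P=np.array([pt('wrist',u,v,20,s) for u,v in [(266,216),(270,267),(368,267),(374,216)]])
print(P.mean(0),s['ee_rot'].T@(P.mean(0)-s['position']),np.linalg.norm(P[0]-P[3]),np.linalg.norm(P[1]-P[2]),np.linalg.norm(P[0]-P[1]))
```

```text
[500.25 255.03  20.  ] [-1.92 -0.47 16.67] 72.7173388757367 70.3377078594888 38.7548705041455
```

Centred within 2 mm. Descend to TCP z ≈ 24.5 and grip.

Emit:
{"op": "arm_command", "data": {
  "increments": "1 -1.5 -0.5 11 0 0 0;1 0 0 0 0 0 0;0 0 0 0 0 0 0;0 0 0 0 0 0 0;0 0 0 0 0 0 0",
  "newtons": 30
}}

```text
time: 3.2
position: [500.2, 255.5, 25.8]
ee_rot: [[-0.299, 0.954, 0.0], [0.954, 0.299, 0.0], [0.0, 0.0, -1.0]]
force: [0.5, -0.2, 0.3]
grip_width: 0.783
```

Emit:
{"op": "arm_command", "data": {
  "increments": "0 0 0 0 0 0 0;0 0 0 0 0 0 0;0 0 0 0 0 0 0;0 0 0 0 0 0 0;0 0 0 0 0 0 0",
  "newtons": 30
}}

```text
time: 3.7
position: [500.0, 255.4, 25.5]
ee_rot: [[-0.299, 0.954, -0.0], [0.954, 0.299, -0.0], [-0.0, -0.0, -1.0]]
force: [-0.2, 0.1, 0.5]
grip_width: 0.423
```

Emit:
{"op": "arm_command", "data": {
  "increments": "0 0 0 -10 0 0 0;0 0 0 -30 0 0 0;0 0 0 -40 0 0 0;0 -20 -6 -40 0 0 0;0 -38 -13 -35 0 0 0"
}}

```text
time: 4.2
position: [499.4, 198.1, 180.8]
ee_rot: [[-0.302, 0.953, 0.001], [0.953, 0.302, 0.001], [0.001, 0.001, -1.0]]
force: [1.6, -0.3, -2.7]
grip_width: 0.424
```

Emit:
{"op": "arm_command", "data": {
  "increments": "0 -38 -13 0 0 0 0;0 -38 -13 0 0 0 0;0 -38 -13 0 0 0 0;0 -38 -13 0 0 0 0;0 -38 -13 0 0 0 0"
}}

```text
time: 4.7
position: [493.7, -5.6, 179.0]
ee_rot: [[-0.299, 0.954, 0.0], [0.954, 0.299, 0.001], [0.0, 0.0, -1.0]]
force: [0.6, 0.7, -2.2]
grip_width: 0.426
```

Emit:
{"op": "arm_command", "data": {
  "increments": "0 -38 -13 0 0 0 0;0 -38 -13 0 0 0 0;0 -38 -13 0 0 0 0;0 -38 -13 0 0 0 0;0 -20 -7 0 0 0 7"
}}

```text
time: 5.2
position: [488.4, -189.1, 179.1]
ee_rot: [[-0.178, 0.984, 0.001], [0.984, 0.178, -0.0], [-0.0, 0.0, -1.0]]
force: [-0.1, 0.2, -2.9]
grip_width: 0.421
```

Emit:
{"op": "arm_command", "data": {
  "increments": "0 0 0 0 0 0 0;0 0 0 0 0 0 0;0 0 0 0 0 0 0"
}}

```text
time: 5.5
position: [489.4, -184.7, 178.4]
ee_rot: [[-0.183, 0.983, -0.0], [0.983, 0.183, 0.0], [0.0, -0.0, -1.0]]
force: [-0.1, -0.5, -3.3]
grip_width: 0.425
```

Run:
```python
from h import *
np.set_printoptions(precision=3,suppress=True)
s=robot.state();print(s['time'],s['position'],s['ee_rot'],s['force'],s['qpos'],s['grip_width'])
cap('wrist','w4.png')
```

```text
5.5 [ 489.365 -184.689  178.44 ] [[-0.183  0.983 -0.   ]
 [ 0.983  0.183  0.   ]
 [ 0.    -0.    -1.   ]] [-0.051 -0.545 -3.284] [-0.352  0.243  0.693  2.003 -0.19   0.958  0.621] 0.4249878881548925
```

View pics/w4.png

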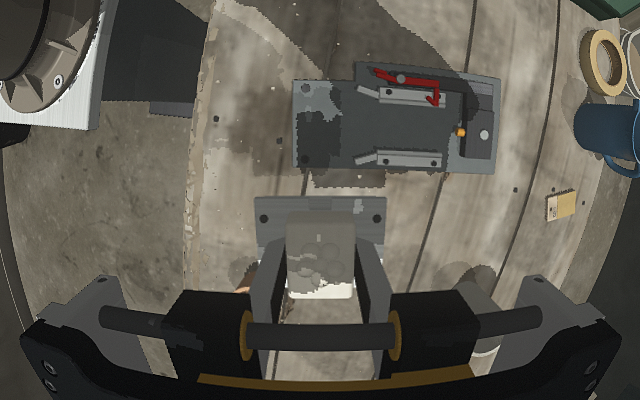

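Run:
```python
from h import *
a=cv2.imread('pics/w4.png')[:,:,::-1]
crop(a,'c5.png',280,50,510,190,3.4)
crop(a,'c6.png',240,180,400,310,5)
```

```text
(no output)
```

View pics/c5.png

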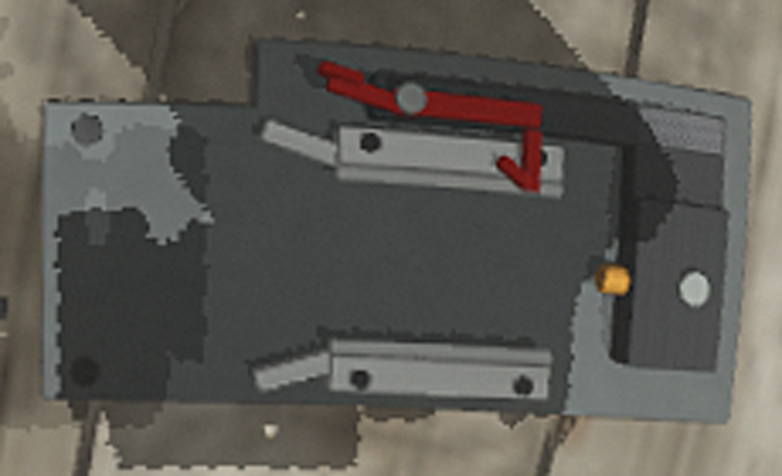

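View pics/c6.png

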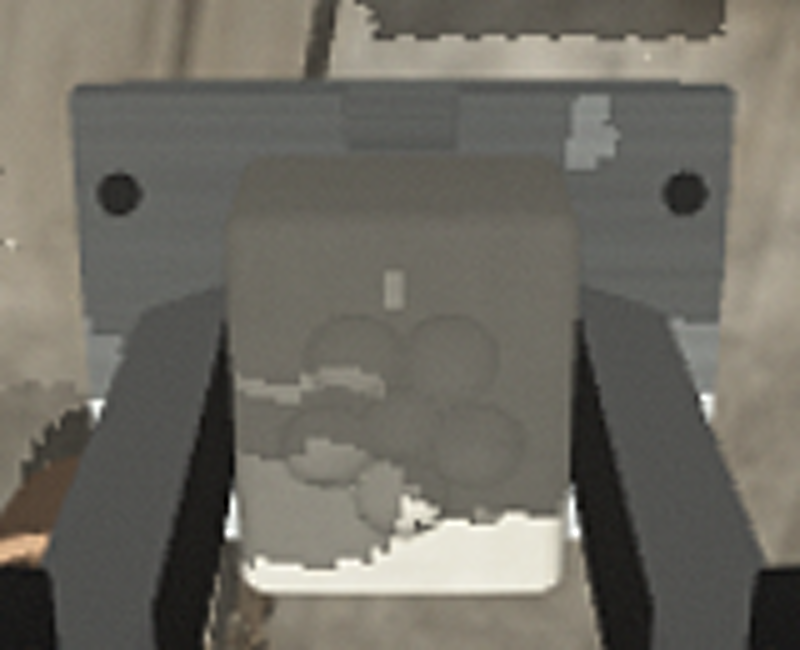

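```bash
cat >> h.py <<'E'
def fit(A,B):  # A local Nx2 -> B world Nx2
    A=np.array(A,float);B=np.array(B)[:,:2];a=A-A.mean(0);b=B-B.mean(0)
    th=np.arctan2((a[:,0]*b[:,1]-a[:,1]*b[:,0]).sum(),(a*b).sum())
    c,s_=np.cos(th),np.sin(th);R=np.array([[c,-s_],[s_,c]])
    t=B.mean(0)-R@A.mean(0);return np.degrees(th),t,B-(A@R.T+t),R
E
python3 - <<'E'
from h import *
np.set_printoptions(precision=2,suppress=True)
s=robot.state()
f=lambda L,z,x0,y0,k:np.array([pt('wrist',(u+.5)/k-.5+x0,(v+.5)/k-.5+y0,z,s) for u,v in L])
P=f([(42,102),(42,398),(728,420),(750,98)],10,280,50,3.4)
th,t,res,R=fit([(-140,50),(-140,-50),(115,-50),(115,73)],P);print('dock',th,t);print(res)
Q=f([(370,142),(545,157),(360,378),(523,384),(338,127),(562,150),(330,398),(548,398)],22,280,50,3.4)
print('rails in dock',(Q[:,:2]-t)@R)
C=f([(70,88),(733,88),(342,90),(460,90),(119,193),(685,192)],s['position'][2]-25.5+20,240,180,5)
print('carrier in tool',(C-s['position'])@s['ee_rot'])
print('mould',(f([(228,235),(578,235),(562,595),(242,595)],s['position'][2]+20.5,240,180,5)-s['position'])@s['ee_rot'])
y=s['ee_rot'][:,1];print(np.degrees(np.arctan2(y[1],y[0])), s['ee_rot'].T[:2,:2]@(t-s['position'][:2]))
E
```

```text
dock 9.744187209031248 [581.84 -93.66]
[[ 0.93 -0.45]
 [ 1.01  0.97]
 [-1.09  0.83]
 [-0.86 -1.35]]
rails in dock [[-34.31  38.2 ]
 [ 25.72  38.34]
 [-34.58 -38.63]
 [ 22.46 -38.34]
 [-44.81  42.41]
 [ 31.82  41.35]
 [-44.24 -45.54]
 [ 32.17 -42.7 ]]
carrier in tool [[ 33.63 -41.67   5.51]
 [ 33.6   41.4    5.52]
 [ 33.29  -7.47   5.52]
 [ 33.28   7.1    5.52]
 [ 19.75 -36.13   5.51]
 [ 19.86  35.98   5.51]]
mould [[ 23.96 -19.13 -20.49]
 [ 23.94  19.26 -20.49]
 [-23.28  19.44 -20.51]
 [-23.27 -19.59 -20.51]]
10.554017872332542 [ 72.47 107.48]
```

Emit:
{"op": "arm_command", "data": {
  "increments": "0 20 -1.5 0 0 0 0.8;0 30 -1.5 20 0 0 0;0 23 -1.5 30 0 0 0;0 0 0 35 0 0 0;0 0 0 20 0 0 0"
}}

```text
time: 6.05
position: [471.6, -112.5, 71.5]
ee_rot: [[-0.171, 0.985, -0.002], [0.985, 0.171, 0.001], [0.001, -0.001, -1.0]]
force: [-0.3, 1.0, -2.1]
grip_width: 0.42
```

Emit:
{"op": "arm_command", "data": {
  "increments": "0 0 0 0 0 0 0;0 0 0 0 0 0 0;0 0 0 0 0 0 0"
}}

```text
time: 6.35
position: [473.3, -114.5, 74.6]
ee_rot: [[-0.167, 0.986, 0.002], [0.986, 0.167, 0.0], [-0.0, 0.002, -1.0]]
force: [-0.3, 0.5, -2.3]
grip_width: 0.422
```

Run:
```python
from h import *
np.set_printoptions(precision=3,suppress=True)
s=robot.state();print(s['time'],s['position'],s['ee_rot'],s['force'],s['qpos'],s['grip_width'])
a=cap('wrist','w5.png');crop(a,'c7.png',240,130,520,310,2.8)
cap('side','s5.png')
```

```text
6.35 [ 473.285 -114.542   74.55 ] [[-0.167  0.986  0.002]
 [ 0.986  0.167  0.   ]
 [-0.     0.002 -1.   ]] [-0.333  0.52  -2.326] [-0.401  0.341  0.604  2.166 -0.296  0.711  0.571] 0.4222335115240985
```

View pics/w5.png

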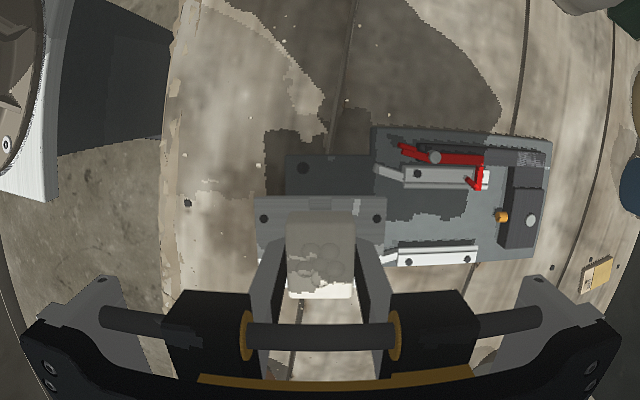

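View pics/c7.png

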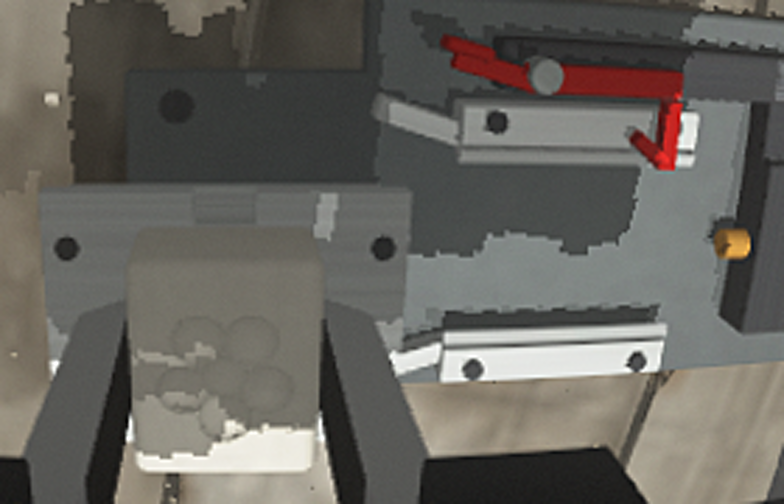

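View pics/s5.png

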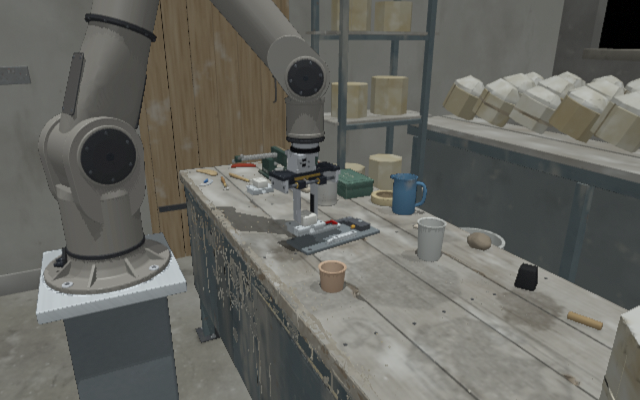

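Run:
```python
from h import *
np.set_printoptions(precision=2,suppress=True)
s=robot.state()
f=lambda L,z:np.array([pt('wrist',(u+.5)/2.8-.5+240,(v+.5)/2.8-.5+130,z,s) for u,v in L])
P=f([(497,122),(473,370),(637,362)],22)
th,t,res,R=fit([(-34.3,38.3),(-34.3,-38.3),(24,-38.3)],P);print('dock',th,t);print(res)
B=f([(127,70),(365,70)],10);print((B[:,:2]-t)@R, 'brass/catch',(f([(733,243)],18)[:,:2]-t)@R,(f([(670,165)],28)[:,:2]-t)@R)
C=f([(66,248),(384,248),(40,188),(411,186)],s['position'][2]-5.5)
print('carrier in tool',(C-s['position'])@s['ee_rot'],'in dock',(C[:,:2]-t)@R, (s['position'][:2]-t)@R)
y=s['ee_rot'][:,1];print(np.degrees(np.arctan2(y[1],y[0])))
```

```text
dock 9.21849629353229 [581.65 -94.51]
[[ 0.02  0.21]
 [ 0.6  -0.17]
 [-0.62 -0.03]]
[[-138.24   49.87]
 [ -70.76   50.47]] brass/catch [[55.09  0.91]] [[20.1  28.67]]
carrier in tool [[ 19.75 -36.22   5.43]
 [ 19.67  36.14   5.57]
 [ 33.91 -41.39   5.42]
 [ 34.29  41.54   5.58]] in dock [[-146.56   17.1 ]
 [ -74.21   17.53]
 [-151.84   31.22]
 [ -68.91   32.19]] [-110.22   -2.39]
9.622567648402635
```

Emit:
{"op": "arm_command", "data": {
  "increments": "0 1.5 -1 10 0 0 0;0 0 0 15 0 0 0;0 0 0 10 0 0 0;0 0 0 0 0 0 0;0 0 0 0 0 0 0"
}}

```text
time: 6.95
position: [471.1, -113.4, 38.3]
ee_rot: [[-0.167, 0.986, -0.001], [0.986, 0.167, -0.0], [-0.0, -0.001, -1.0]]
force: [0.2, -0.9, -2.9]
grip_width: 0.423
```

Emit:
{"op": "arm_command", "data": {
  "increments": "0 0 0 1 0 0 0;0 0 0 1 0 0 0;0 0 0 0 0 0 0;0 0 0 0 0 0 0"
}}

```text
time: 7.35
position: [471.3, -113.2, 36.5]
ee_rot: [[-0.167, 0.986, 0.0], [0.986, 0.167, 0.0], [-0.0, 0.0, -1.0]]
force: [0.0, 0.1, -2.8]
grip_width: 0.427
```

Run:
```python
from h import *
np.set_printoptions(precision=2,suppress=True)
s=robot.state();print(s['time'],s['position'],s['force'],s['moment'])
a=cap('wrist','w6.png');crop(a,'c8.png',240,130,520,310,2.8)
```

```text
7.35 [ 471.28 -113.22   36.49] [ 0.05  0.15 -2.82] [-0.04  0.02  0.  ]
```

View pics/c8.png

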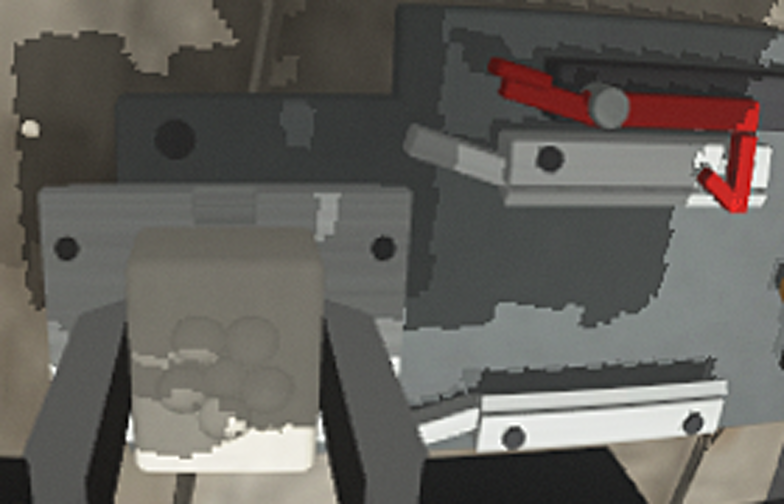

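Run:
```python
from h import *
np.set_printoptions(precision=2,suppress=True)
s=robot.state()
f=lambda L,z:np.array([pt('wrist',(u+.5)/2.8-.5+240,(v+.5)/2.8-.5+130,z,s) for u,v in L])
P=f([(550,158),(514,437),(694,424)],22)
th,t,res,R=fit([(-34.3,38.3),(-34.3,-38.3),(24,-38.3)],P);print('dock',th,t);print(res)
print('base',(f([(118,97),(398,95)],10)[:,:2]-t)@R)
print('rail in',(f([(508,200),(770,204),(480,398),(725,382)],22)[:,:2]-t)@R)
C=f([(66,248),(384,248),(40,188),(411,186)],s['position'][2]-5.5)
print('in dock',(C[:,:2]-t)@R, (s['position'][:2]-t)@R)
y=s['ee_rot'][:,1];print(np.degrees(np.arctan2(y[1],y[0])))
```

```text
dock 9.142722999903652 [581.73 -94.34]
[[-0.17  0.27]
 [ 0.55 -0.04]
 [-0.38 -0.23]]
base [[-138.22   49.52]
 [ -70.62   50.76]]
rail in [[-44.3   28.  ]
 [ 33.91  27.78]
 [-45.29 -25.79]
 [ 31.01 -25.24]]
in dock [[-148.44   18.34]
 [ -76.08   18.9 ]
 [-153.74   32.46]
 [ -70.8    33.57]] [-112.05   -1.08]
9.614040112686865
```

Emit:
{"op": "arm_command", "data": {
  "increments": "0 0 0 0.7 0 0 0.2;0 0 0 0.5 0 0 0;0 0 0 0 0 0 0;0 0 0 0 0 0 0"
}}

```text
time: 7.8
position: [471.3, -113.3, 35.4]
ee_rot: [[-0.163, 0.987, 0.0], [0.987, 0.163, 0.0], [0.0, 0.0, -1.0]]
force: [-3.7, 0.8, 8.0]
grip_width: 0.426
```

Emit:
{"op": "arm_command", "data": {
  "increments": "0 0 0 -0.4 0 0 0;0 0 3 0 0 0 0;0 0 4 0 0 0 0;0 0 4 0 0 0 0;0 0 0 0 0 0 0"
}}

```text
time: 8.3
position: [482.8, -111.3, 35.5]
ee_rot: [[-0.164, 0.986, 0.0], [0.986, 0.164, -0.0], [-0.0, 0.0, -1.0]]
force: [0.2, 0.3, -3.5]
grip_width: 0.424
```

Emit:
{"op": "arm_command", "data": {
  "increments": "0 0 4 0 0 0 0;0 0 4 0 0 0 0;0 0 4 0 0 0 0;0 0 0 0 0 0 0"
}}

```text
time: 8.7
position: [494.5, -109.3, 35.5]
ee_rot: [[-0.164, 0.986, 0.0], [0.986, 0.164, -0.0], [-0.0, 0.0, -1.0]]
force: [-0.8, 0.2, -2.5]
grip_width: 0.423
```

Emit:
{"op": "arm_command", "data": {
  "increments": "0 0 3 0 0 0 0;0 0 3 0 0 0 0;0 0 0 0 0 0 0"
}}

```text
time: 9.0
position: [500.3, -108.4, 35.5]
ee_rot: [[-0.164, 0.986, 0.0], [0.986, 0.164, -0.0], [-0.0, 0.0, -1.0]]
force: [0.4, -0.7, -3.5]
grip_width: 0.421
```

Run:
```python
from h import *
a=cap('wrist','w7.png');crop(a,'c9.png',240,130,520,310,2.8)
```

View pics/c9.png

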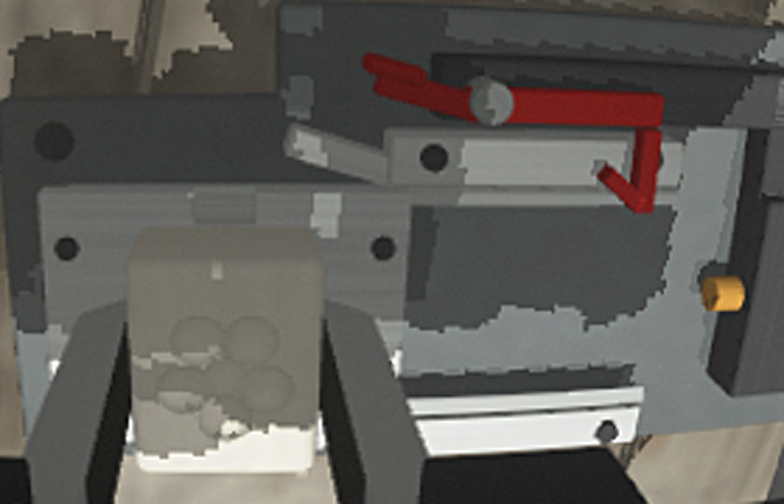

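Nose is entering the rails (carrier's front corner at crop (410,190), rail start about (388,180)). No side force yet; go on gently.

Emit:
{"op": "arm_command", "data": {
  "increments": "0 0 3 0 0 0 0;0 0 3 0 0 0 0;0 0 3 0 0 0 0;0 0 0 0 0 0 0"
}}

```text
time: 9.45
position: [509.3, -106.9, 35.5]
ee_rot: [[-0.164, 0.986, 0.0], [0.986, 0.164, -0.0], [-0.0, 0.0, -1.0]]
force: [-0.0, -0.3, -2.7]
grip_width: 0.421
```

Emit:
{"op": "arm_command", "data": {
  "increments": "0 0 3 0 0 0 0;0 0 3 0 0 0 0;0 0 3 0 0 0 0;0 0 0 0 0 0 0"
}}

```text
time: 9.85
position: [518.1, -105.5, 35.5]
ee_rot: [[-0.164, 0.986, 0.0], [0.986, 0.164, -0.0], [-0.0, 0.0, -1.0]]
force: [-0.4, -0.4, -2.9]
grip_width: 0.424
```

Emit:
{"op": "arm_command", "data": {
  "increments": "0 0 3 0 0 0 0;0 0 3 0 0 0 0;0 0 3 0 0 0 0;0 0 0 0 0 0 0"
}}

```text
time: 10.25
position: [527.0, -104.0, 35.5]
ee_rot: [[-0.164, 0.986, 0.0], [0.986, 0.164, -0.0], [-0.0, 0.0, -1.0]]
force: [-0.5, 0.5, -2.9]
grip_width: 0.423
```

Emit:
{"op": "arm_command", "data": {
  "increments": "0 0 3 0 0 0 0;0 0 3 0 0 0 0;0 0 3 0 0 0 0;0 0 0 0 0 0 0"
}}

```text
time: 10.65
position: [535.8, -102.5, 35.5]
ee_rot: [[-0.164, 0.986, 0.0], [0.986, 0.164, -0.0], [-0.0, 0.0, -1.0]]
force: [-0.6, 0.2, -1.6]
grip_width: 0.423
```

Emit:
{"op": "arm_command", "data": {
  "increments": "0 0 3 0 0 0 0;0 0 3 0 0 0 0;0 0 0 0 0 0 0"
}}

```text
time: 10.95
position: [541.8, -101.5, 35.5]
ee_rot: [[-0.164, 0.986, 0.0], [0.986, 0.164, -0.0], [-0.0, 0.0, -1.0]]
force: [-1.0, 0.3, -2.5]
grip_width: 0.424
```

Emit:
{"op": "arm_command", "data": {
  "increments": "0 0 2 0 0 0 0;0 0 2 0 0 0 0;0 0 2 0 0 0 0;0 0 0 0 0 0 0"
}}

```text
time: 11.35
position: [547.5, -100.6, 35.5]
ee_rot: [[-0.164, 0.987, 0.0], [0.987, 0.164, -0.0], [-0.0, 0.0, -1.0]]
force: [-0.3, 0.6, -3.1]
grip_width: 0.424
```

Run:
```python
from h import *
np.set_printoptions(precision=2,suppress=True)
s=robot.state();print(s['position'],s['force'],s['moment'])
a=cap('wrist','w8.png');crop(a,'c10.png',240,130,520,310,2.8)
```

```text
[ 547.5  -100.56   35.53] [-0.29  0.65 -3.13] [-0.13  0.02 -0.01]
```

View pics/c10.png

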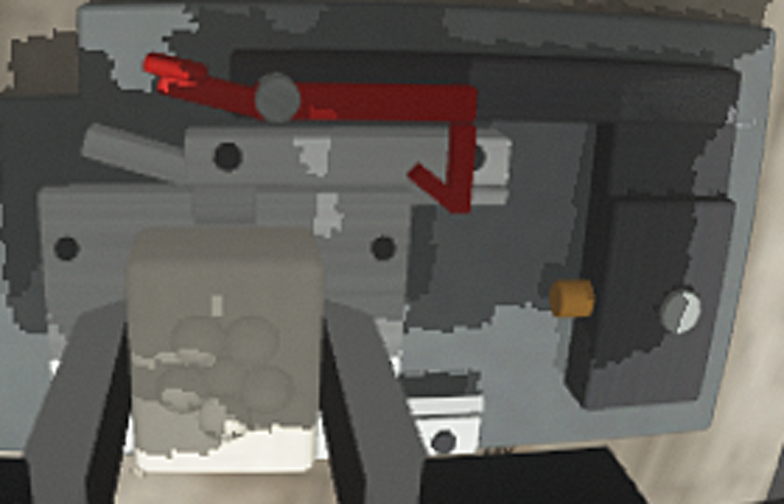

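Emit:
{"op": "arm_command", "data": {
  "increments": "0 0 2 0 0 0 0;0 0 2 0 0 0 0;0 0 0 0 0 0 0"
}}

```text
time: 11.7
position: [551.3, -100.0, 35.5]
ee_rot: [[-0.164, 0.987, 0.0], [0.987, 0.164, -0.0], [-0.0, -0.0, -1.0]]
force: [0.1, -1.2, -2.3]
grip_width: 0.423
```

Emit:
{"op": "arm_command", "data": {
  "increments": "0 0 2 0 0 0 0;0 0 2 0 0 0 0;0 0 0 0 0 0 0"
}}

```text
time: 12.0
position: [554.9, -99.6, 35.5]
ee_rot: [[-0.163, 0.987, -0.0], [0.987, 0.163, -0.0], [-0.0, -0.0, -1.0]]
force: [-2.1, -2.0, -0.4]
grip_width: 0.424
```

Emit:
{"op": "arm_command", "data": {
  "increments": "0 0 2 0 0 0 0;0 0 2 0 0 0 0;0 0 0 0 0 0 0"
}}

```text
time: 12.3
position: [558.9, -99.0, 35.5]
ee_rot: [[-0.163, 0.987, -0.0], [0.987, 0.163, -0.0], [-0.0, -0.0, -1.0]]
force: [-2.4, -2.4, 0.0]
grip_width: 0.421
```

Emit:
{"op": "arm_command", "data": {
  "increments": "0 0 2 0 0 0 0;0 0 2 0 0 0 0;0 0 2 0 0 0 0;0 0 0 0 0 0 0"
}}

```text
time: 12.7
position: [565.4, -97.8, 35.5]
ee_rot: [[-0.163, 0.987, 0.001], [0.987, 0.163, -0.0], [-0.0, 0.001, -1.0]]
force: [-0.8, -3.1, -2.1]
grip_width: 0.421
```

Emit:
{"op": "arm_command", "data": {
  "increments": "0 0 2 0 0 0 0;0 0 2 0 0 0 0;0 0 2 0 0 0 0;0 0 0 0 0 0 0"
}}

```text
time: 13.1
position: [571.2, -96.7, 35.5]
ee_rot: [[-0.164, 0.987, 0.0], [0.987, 0.164, -0.0], [-0.0, 0.0, -1.0]]
force: [-0.0, -3.8, -2.6]
grip_width: 0.422
```

Emit:
{"op": "arm_command", "data": {
  "increments": "0 0 2 0 0 0 0;0 0 2 0 0 0 0;0 0 0 0 0 0 0"
}}

```text
time: 13.4
position: [575.2, -96.0, 35.5]
ee_rot: [[-0.164, 0.987, 0.0], [0.987, 0.164, -0.0], [-0.0, 0.0, -1.0]]
force: [0.4, -2.9, -2.4]
grip_width: 0.423
```

Emit:
{"op": "arm_command", "data": {
  "increments": "0 0 2 0 0 0 0;0 0 1 0 0 0 0;0 0 0 0 0 0 0"
}}

```text
time: 13.7
position: [577.9, -95.5, 35.5]
ee_rot: [[-0.164, 0.987, 0.0], [0.987, 0.164, -0.0], [-0.0, 0.0, -1.0]]
force: [-0.3, -2.6, -2.6]
grip_width: 0.421
```

Run:
```python
from h import *
np.set_printoptions(precision=2,suppress=True)
s=robot.state();print(s['position'],s['force'],s['moment'])
a=cap('wrist','w9.png');crop(a,'c11.png',240,130,520,310,2.8)
```

```text
[577.94 -95.52  35.54] [-0.29 -2.62 -2.59] [-0.86  0.16 -0.03]
```

View pics/c11.png

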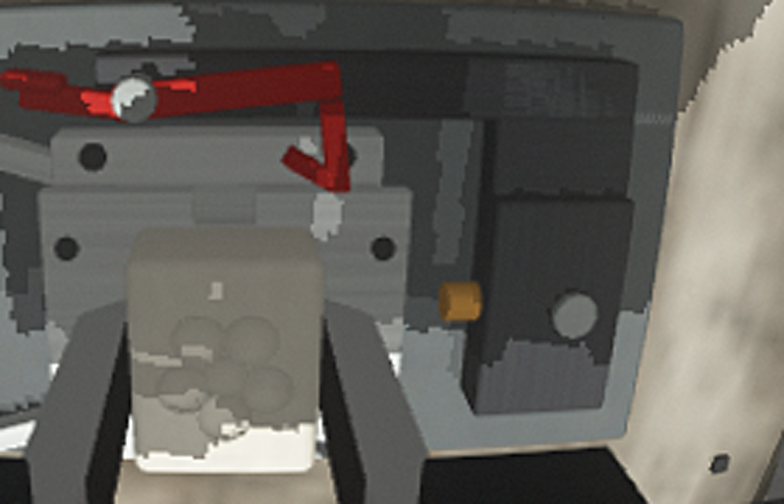

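Emit:
{"op": "arm_command", "data": {
  "increments": "0 0 2 0 0 0 0;0 0 2 0 0 0 0;0 0 2 0 0 0 0;0 0 0 0 0 0 0"
}}

```text
time: 14.15
position: [584.1, -94.5, 35.5]
ee_rot: [[-0.164, 0.987, 0.0], [0.987, 0.164, -0.0], [-0.0, 0.0, -1.0]]
force: [0.4, -3.6, -3.1]
grip_width: 0.424
```

Emit:
{"op": "arm_command", "data": {
  "increments": "0 0 2 0 0 0 0;0 0 2 0 0 0 0;0 0 0 0 0 0 0"
}}

```text
time: 14.45
position: [588.0, -93.9, 35.5]
ee_rot: [[-0.164, 0.987, 0.0], [0.987, 0.164, -0.0], [-0.0, 0.0, -1.0]]
force: [0.3, -3.0, -2.2]
grip_width: 0.425
```

Emit:
{"op": "arm_command", "data": {
  "increments": "0 0 1.5 0 0 0 0;0 0 1.5 0 0 0 0;0 0 0 0 0 0 0"
}}

```text
time: 14.75
position: [590.6, -93.4, 35.5]
ee_rot: [[-0.164, 0.987, -0.0], [0.987, 0.164, -0.0], [0.0, -0.0, -1.0]]
force: [-1.6, -3.1, -1.8]
grip_width: 0.421
```

Emit:
{"op": "arm_command", "data": {
  "increments": "0 0 1 0 0 0 0;0 0 1 0 0 0 0;0 0 0 0 0 0 0"
}}

```text
time: 15.05
position: [592.0, -93.3, 35.5]
ee_rot: [[-0.163, 0.987, -0.001], [0.987, 0.163, 0.0], [0.0, -0.001, -1.0]]
force: [-4.4, -3.6, 1.7]
grip_width: 0.422
```

Emit:
{"op": "arm_command", "data": {
  "increments": "0 0 1 0 0 0 0;0 0 1 0 0 0 0;0 0 0 0 0 0 0"
}}

```text
time: 15.35
position: [593.7, -93.0, 35.5]
ee_rot: [[-0.163, 0.987, -0.001], [0.987, 0.163, 0.0], [0.0, -0.001, -1.0]]
force: [-6.3, -3.6, 2.8]
grip_width: 0.42
```

Emit:
{"op": "arm_command", "data": {
  "increments": "0 0 1 0 0 0 0;0 0 0.5 0 0 0 0;0 0 0 0 0 0 0"
}}

```text
time: 15.65
position: [595.0, -92.7, 35.5]
ee_rot: [[-0.163, 0.987, -0.002], [0.987, 0.163, 0.0], [0.001, -0.002, -1.0]]
force: [-8.4, -3.4, 5.6]
grip_width: 0.425
```

Emit:
{"op": "arm_command", "data": {
  "increments": "0 0 1 0 0 0 0;0 0 0 0 0 0 0"
}}

```text
time: 15.85
position: [596.0, -92.6, 35.5]
ee_rot: [[-0.163, 0.987, -0.002], [0.987, 0.163, 0.0], [0.001, -0.002, -1.0]]
force: [-7.9, -4.2, 4.5]
grip_width: 0.422
```

Emit:
{"op": "arm_command", "data": {
  "increments": "0 0 1 0 0 0 0;0 0 0 0 0 0 0"
}}

```text
time: 16.05
position: [596.8, -92.4, 35.5]
ee_rot: [[-0.163, 0.987, -0.002], [0.987, 0.163, 0.0], [0.001, -0.002, -1.0]]
force: [-8.0, -2.4, 6.2]
grip_width: 0.423
```

Run:
```python
from h import *
np.set_printoptions(precision=2,suppress=True)
s=robot.state();print(s['position'],s['force'],s['moment'])
a=cap('wrist','w10.png');crop(a,'c12.png',240,130,520,310,2.8)
```

```text
[596.84 -92.44  35.53] [-8.02 -2.43  6.16] [-0.93  2.08  0.05]
```

View pics/c12.png

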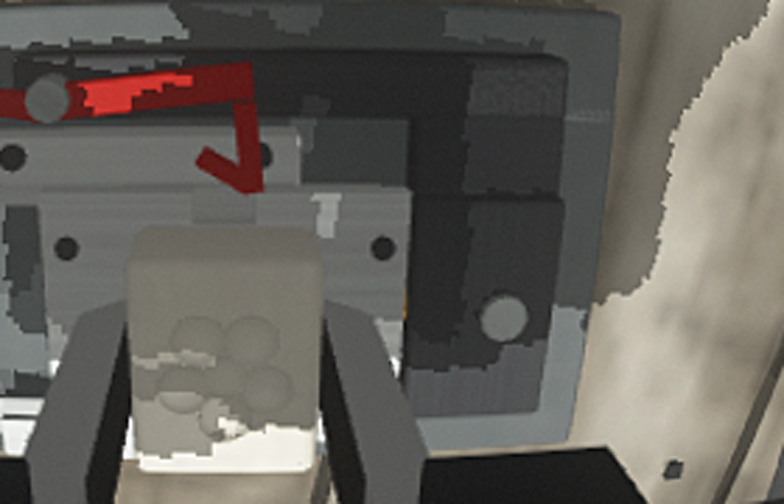

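Emit:
{"op": "arm_command", "data": {
  "increments": "0 0 1 0 0 0 0;0 0 0 0 0 0 0"
}}

```text
time: 16.3
position: [597.7, -92.3, 35.5]
ee_rot: [[-0.163, 0.987, -0.002], [0.987, 0.163, 0.0], [0.001, -0.002, -1.0]]
force: [-9.5, -3.5, 6.7]
grip_width: 0.424
```

Emit:
{"op": "arm_command", "data": {
  "increments": "0 0 0.8 0 0 0 0;0 0 0 0 0 0 0"
}}

```text
time: 16.5
position: [598.6, -92.0, 35.5]
ee_rot: [[-0.163, 0.987, -0.002], [0.987, 0.163, 0.0], [0.001, -0.002, -1.0]]
force: [-9.2, -2.6, 6.6]
grip_width: 0.419
```

Run:
```python
from h import *
np.set_printoptions(precision=2,suppress=True)
s=robot.state();print(s['position'],s['force'],s['moment'])
a=cap('wrist','w11.png');crop(a,'c13.png',240,130,520,310,2.8)
```

```text
[598.6  -92.04  35.53] [-9.21 -2.6   6.63] [-0.82  2.2  -0.01]
```

View pics/c13.png

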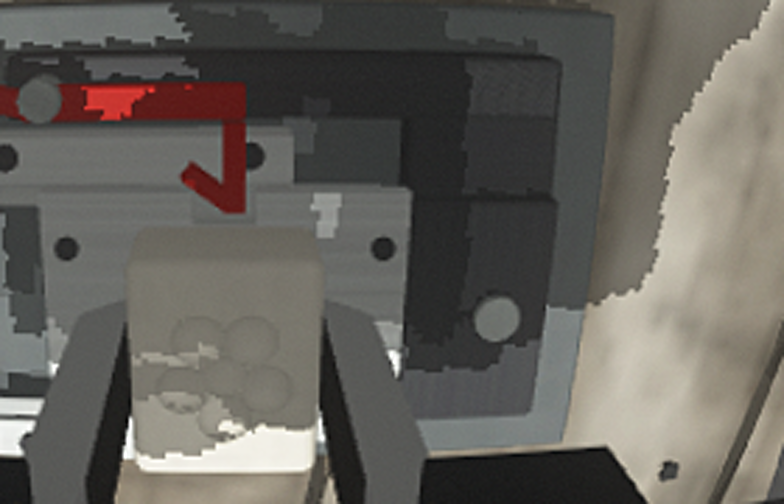

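Emit:
{"op": "arm_command", "data": {
  "increments": "0 0 -1 0 0 0 0;0 0 -0.7 0 0 0 0;0 0 0 0 0 0 0"
}}

```text
time: 16.85
position: [597.5, -92.2, 35.5]
ee_rot: [[-0.163, 0.987, -0.001], [0.987, 0.163, 0.0], [0.0, -0.001, -1.0]]
force: [-4.7, -2.9, 1.9]
grip_width: 0.423
```

Emit:
{"op": "arm_command", "data": {
  "increments": "0.6 0 0 0 0 0 0;0.6 0 0 0 0 0 0;0.6 0 0 0 0 0 0;0.6 0 0 0 0 0 0"
}}

```text
time: 17.25
position: [598.5, -91.9, 35.7]
ee_rot: [[-0.164, 0.986, 0.001], [0.986, 0.164, 0.0], [0.0, 0.001, -1.0]]
force: [-0.4, -0.2, 0.6]
grip_width: 0.598
```

Released with no residual force. Lift straight up and check.

Emit:
{"op": "arm_command", "data": {
  "increments": "0.6 0 0 -10 0 0 0;0.6 0 0 -25 0 0 0;0.6 0 0 -40 0 0 0;0.6 0 0 -40 0 0 0;0.6 0 0 0 0 0 0"
}}

```text
time: 17.75
position: [600.7, -93.0, 156.2]
ee_rot: [[-0.163, 0.987, 0.007], [0.987, 0.163, 0.0], [-0.001, 0.007, -1.0]]
force: [0.2, -0.5, -0.3]
grip_width: 0.601
```

Emit:
{"op": "arm_command", "data": {
  "increments": "0.6 -30 0 0 0 0 0;0.6 -30 0 0 0 0 0;0.6 0 0 0 0 0 0;0.6 0 0 0 0 0 0"
}}

```text
time: 18.15
position: [607.7, -151.9, 150.7]
ee_rot: [[-0.162, 0.987, -0.0], [0.987, 0.162, -0.0], [-0.0, -0.0, -1.0]]
force: [0.9, -0.1, -0.8]
grip_width: 0.601
```

Run:
```python
from h import *
np.set_printoptions(precision=2,suppress=True)
s=robot.state();print(s['time'],s['position'],s['force'])
a=cap('wrist','w12.png');crop(a,'c14.png',180,60,460,240,2.8)
cap('scene','f_scene.png');b=cap('side','f_side.png')
```

```text
18.15 [ 607.67 -151.94  150.66] [ 0.95 -0.08 -0.79]
```

View pics/c14.png

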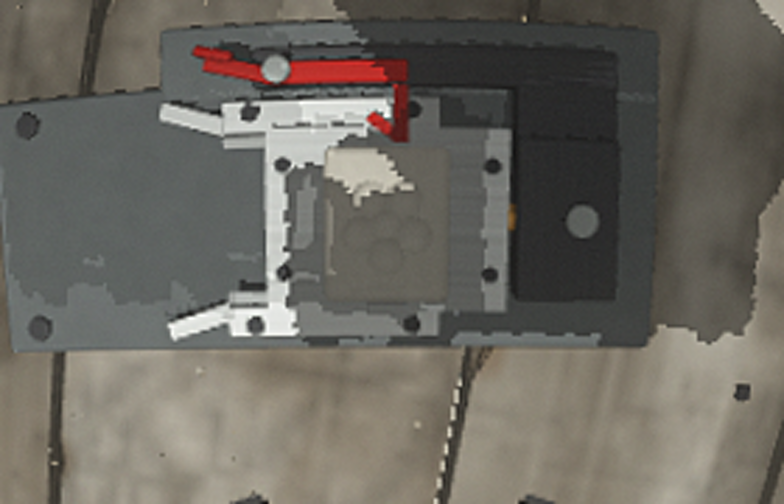

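View pics/f_scene.png

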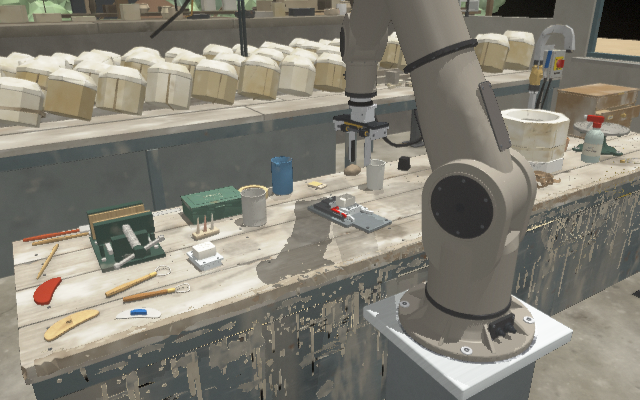

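The catch arm lies parallel to the rail with its tooth in the notch (crop (400,135)). The carrier sits against the plunger near the stop (crop (512,215)), and the bystanders are still in place. Handing in.

Run:
```python
from h import *
print(robot.state()['time'],robot.sign_off())
```

```text
the job is handed in; nothing more can be done
18.3 None
```

I picked up the right-hand carrier by its mould with the jaws along the slide. I laid it on the apron and slid it between the rails until the catch clicked, then let go and backed off. I handed the job in at 18.3 s, and no verdict is reported.

- **Forces:** pushing past the catch and plunger took about 10 N at most. The highest wrist reading overall was about 11 N, as the carrier pressed on the rails.
- **Catch and plunger:** after release, the wrist picture shows the tooth in the notch, the catch arm back parallel to the rail, and the carrier still pressed against the plunger. The gripper was clear, with force readings near zero. I read the catch and plunger from the picture; I had no direct reading of either joint.
- **Bystanders:** the can, beaker and cone stand look unmoved in the last scene picture. The cup is hidden behind the arm in that picture. I saved a final side picture but did not check it for the cup; the side view just before I set the carrier down showed it in place.
- **Disagreement:** the wrist camera's first two fixes of the carrier differed by about 4 mm. I worked from its position relative to the dock in the same picture, and the carrier entered the rails with no noticeable side force.

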